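Lay the tall carton down in the bread bin and shut its lid

TASK

The bread bin cannot be shut because a tall carton stands upright in one end of it. Gently push the carton over with the fingertips so that it lies down along the bin, then push the open lid over until it is fully shut. Do not pinch or lift the carton, and do not disturb the other things on the worktop.

Things in the scene. Friction and masses are not known exactly. Their poses are not given: they have to be found in the camera images.
- bin: Open-topped metal bread bin, fixed to the worktop. Outside 190 (its x) by 350 (its y) by 90 high (z), walls and floor 8 mm thick. Origin: centre of its underside. It stands turned by about half a turn: its +x side, where the lid is hinged, is the long side nearest the robot.
- lid (a joint): Hinge angle of the bin's lid, rad: 0 shut (level on the rim), 1.57 upright, at most 1.9 (leaning towards the robot); starts at 1.6 to 1.85. A flat wooden panel, 190 by 350 by 10 mm, 0.25 kg; the stiff hinge (about 0.35 N m) stays where it is left. When open its outside face looks to the robot; a dark knob stands about 40 mm out of that face at mid-length, 30 mm from the free edge.
- lid_hinge (a point): Middle of the lid's hinge line, on the bin's long near rim, at 90 mm above the worktop; the hinge line runs along the bin's y.
- lid_handle (a point): Point on the lid's knob (moves with the lid), 35 mm out of the outside face, near the free edge at mid-length.
- carton: Tall cardboard food carton, rigid, loose, standing upright on the bin's floor near one end of the bin (either the bin's +y or -y end), 80 (its x) by 50 (its y) by 180 high (its z), about 0.25 kg. Its 50 mm thickness lies roughly along the bin's length, give or take 0.2 rad. Origin: centre of its underside, z axis up towards its top.
- carton_mid (a point): Centre of the carton (90 mm up from its underside).
- trivet: Round cork trivet, diameter 90, 7 thick, lying loose on the bin's floor in the other end; the carton may come to lie on it and it may shift. Origin: centre of its underside.
- mug: White mug, bystander beside one short end of the bin, 85 high, 76 across; origin centre of underside.
- spice: Small spice jar, bystander beside the other short end of the bin, 75 high, 44 across; origin centre of underside.
- salt: White salt bottle, bystander, 170 high, 68 across; origin centre of underside.
- oil: Green oil bottle, bystander, 220 high, 64 across; origin centre of underside.
- spoon: Wooden spoon lying on the worktop, bystander, 220 long; origin under its middle.
- eggcup: Small egg cup, bystander, 50 high, 48 across; origin centre of underside.
Not all that is in view belongs to the job. Leave any blue or red look-alike of the carton alone.

How it is judged (in metres and radians):
On the way, in this order (a step that is already met when the one before it is completed fails the run):
1. the carton has been tipped over and lies along the bin while the lid still stands open (angle between carton's own z axis and vertical above 1.4 rad and z of carton_mid in the frame of bin below 0.06 m and x of carton_mid in the frame of bin between -0.08 and 0.08 m and y of carton_mid in the frame of bin between -0.16 and 0.16 m and linear speed of carton below 0.02 m/s and value of joint lid above 1 rad), for 0.2 s.
2. the lid has been pushed shut (value of joint lid below 0.06 rad), for 0.2 s.
At the end, for the whole second after the job is handed in: The carton lies in the bin (its long axis within 10 degrees of level, its centre inside the bin and less than 60 mm above the bin's underside) and is at rest, the lid is shut to within 0.06 rad, and every bystander is within 25 mm of where it started (angle between carton's own z axis and vertical above 1.4 rad and z of carton_mid in the frame of bin below 0.06 m and x of carton_mid in the frame of bin between -0.08 and 0.08 m and y of carton_mid in the frame of bin between -0.16 and 0.16 m and linear speed of carton below 0.02 m/s and value of joint lid below 0.06 rad and distance of each of mug, spice, salt, oil, spoon, eggcup from where it was at the start of the episode below 0.025 m); the robot touches nothing.
It fails at once if the carton was lifted (z of carton_mid in the frame of bin above 0.125 m).
It fails at once if the carton was pinched or pushed hard (over 30 N) (contact force between the fingers and carton above 30 N).
It fails at once if a bystander was shoved away or knocked over (distance of any of mug, spice, salt, oil, spoon, eggcup from where it was at the start of the episode above 0.03 m or angle between any of mug, spice, salt, oil, eggcup's own z axis and vertical above 0.6 rad).
It also fails if it takes over 56 s, if anything falls off the work surface, if the arm or the gripper's body presses on something with over 40 N, if the wrist force passes 120 N, or if a joint passes its speed limit or range.

ROBOT

A 7-joint arm with a two-finger parallel gripper is mounted at the origin on the work surface. World frame = base frame: x ahead of the robot, y to its left, z up, the work surface at z = 0. Lengths are in mm, angles in rad, forces in N, time in s.
With the tool pointing down it reaches from about 400 to 850 mm from the base axis. Payload 4.4 kg.
Tool frame: the origin (TCP) lies on the centre line of the jaws, within the pads' length; the fingertips stand 8 mm ahead of it and the grasp point (between the pads) lies 11 mm behind it; z points along the fingers, y is the line along which they close (so a half turn about z gives the same grasp; the last joint's range is limited). The gripper opens to 94 mm and grips with 3 to 60 N. Pads are 16 mm wide; open, the fingers measure 119 mm over their backs; the gripper's body (75 mm by 177 mm) begins 78 mm behind the grasp point.
Start: joints at [-1.275, 0.628, 0.038, 1.517, -0.027, 0.996, -0.02], TCP at [230.05, 607.943, 213.478] pointing down, gripper open.
Joint ranges: [-3.06, 3.06], [-0.37, 2.12], [-1.25, 1.32], [0.18, 2.47], [-1.1, 4.24], [0.23, 1.98], [-2.94, 2.94]. Speed limits (rad/s): [2.57, 2.57, 3.14, 3.14, 3.14, 3.14, 3.14].

INTERFACE

Orientations are given as [roll, pitch, yaw] about the fixed x, y, z axes, in that order (R = Rz(yaw) Ry(pitch) Rx(roll)).
In Python, from rig import env, eyes gives the robot as it stands.
- The arm moves only by the tool send_rows, never from a script. Its argument "steps" is a list of rows, each an object with "offset": the shift along the tool's x, y, z in mm, a list of three; "angular": the turn, a rotation vector about the tool's x, y, z in rad, a list of three; "hand": the finger opening in mm, from 0 to 94. A call has 1 to 10 rows; each row is the pose to reach, as a shift and turn from the pose commanded when the call began, along the tool's axes at that moment; what a row does not reach only later rows make up. A row lasts 1/8 s, in which the tool goes at most 62.5 mm and 10.7 degrees, less where a joint would pass 70% of its speed; a pose out of reach is approached as far as the arm can. A call with a gripper value outside its range is refused whole. The fingers move at their own pace and stop on an object; "force" is the grip in N (left out, the last holds). Time passes only in rows, so rows that repeat a pose let the fingers close. It gives the time, the measured TCP pose, the force, the opening and the grip force at its end, in the units of the state.
- env.read_state(): the state, without advancing time (a new reading comes with each control period).
- eyes.grab_frame(name): name is "scene" or "top" or "wrist"; returns the picture (420x560x3 uint8, red, green, blue); there is no depth.
- eyes.calibration(name): a dict with "K" (3x3 intrinsics, pixels), "world_from_camera" (4x4, takes a point from camera to world coordinates). Camera axes: x right, y up, looking along -z (the intrinsics and any distortion apply to the point x, -y, -z); pixel columns grow to the right and rows downward; lengths in mm; the calibration is good to about 2 mm. A picture is of the moment at which its call begins: read the wrist's pose just before it. calibration takes no time and is no camera call; for the wrist camera it gives the pose at the moment of the call.
- env.job_done(): hands the job in; it is judged then, once.
The state is a dict: "t": time; "q": joint angles; "joint_vel": joint speeds; "joint_efforts": joint torques, N m; "tcp_pos": TCP position; "ee_rot": TCP orientation; "ft_force": force on the tool from outside, world axes, zero at the start; "wrist_torque": the same for the moment, N m; "opening": finger opening in mm; "finger_force": force on a finger pad.
Only numpy, scipy, OpenCV 4.12 (cv2) and the standard library are available. Lean on these libraries where they do the work, as an engineer would, in place of code of your own. Each camera call takes 0.05 s, during which the arm holds its last target. There are 200 camera calls.

## Working session

There is one attempt and no reset: what is moved stays moved. The work goes in short steps, Python scripts to look and compute and a tool call to move; the robot and the scene stay as the last step left them, time stands still between calls to the robot, and variables do not carry over. Pictures are saved under pics/ and viewed, at most 10 in all, crops included, and the job is handed in when it is done.

Besides the shell and the picture viewer there is one more tool, called after "Emit:" as name([rows], argument=value, ...), one row to a line, values as JSON. send_rows: Moves the arm, as the interface text tells. Its arguments: {"type":"object","properties":{"steps":{"type":"array","items":{"type":"object","properties":{"offset":{"type":"array","items":{"type":"number"}},"angular":{"type":"array","items":{"type":"number"}},"hand":{"type":"number"}}}},"force":{"type":"number"}},"required":["steps"]}

```bash
ls; mkdir -p pics; python3 - <<'E'
from rig import env, eyes
import cv2,numpy as np
for n in ("scene","top"):
    cv2.imwrite(f"pics/{n}0.png",eyes.grab_frame(n)[:,:,::-1])
    c=eyes.calibration(n);print(n,np.round(c["K"],1).tolist(),np.round(c["world_from_camera"],3).tolist(),[k for k in c])
s=env.read_state();print(s)
E
```

```text
pics
scene [[396.5, 0.0, 282.9], [0.0, 396.5, 213.7], [0.0, 0.0, 1.0]] [[-0.848, -0.317, 0.424, 1015.212], [0.53, -0.489, 0.693, 876.951], [-0.013, 0.813, 0.582, 815.409], [0.0, 0.0, 0.0, 1.0]] ['K', 'world_from_camera']
top [[459.5, 0.0, 286.2], [0.0, 459.5, 213.3], [0.0, 0.0, 1.0]] [[0.016, 0.991, -0.134, 320.572], [-1.0, 0.016, 0.0, 31.926], [0.003, 0.134, 0.991, 1443.347], [0.0, 0.0, 0.0, 1.0]] ['K', 'world_from_camera']
{'t': 0.1, 'q': array([-1.27481814,  0.62923707,  0.03844856,  1.51821888, -0.02699603,
        0.9963057 , -0.01996558]), 'joint_vel': array([ 0.00074586, -0.00340216,  0.00065447, -0.00093489, -0.00138244,
       -0.00180411,  0.00059815]), 'joint_efforts': array([ 2.58644228e-03, -5.50799561e+01,  1.14760414e+00, -1.87117982e+01,
       -5.20480599e-02,  1.92245271e-02,  4.96713676e-05]), 'tcp_pos': array([229.83411398, 607.40856434, 212.67258322]), 'ee_rot': array([-3.13994179e+00,  2.01049948e-05,  2.77984910e+00]), 'ft_force': array([-0.23484763, -0.30395205,  0.54323122]), 'wrist_torque': array([-0.00499043, -0.00638275, -0.01043571]), 'finger_force': 0.0, 'opening': 93.5807371429318}
```

View pics/scene0.png

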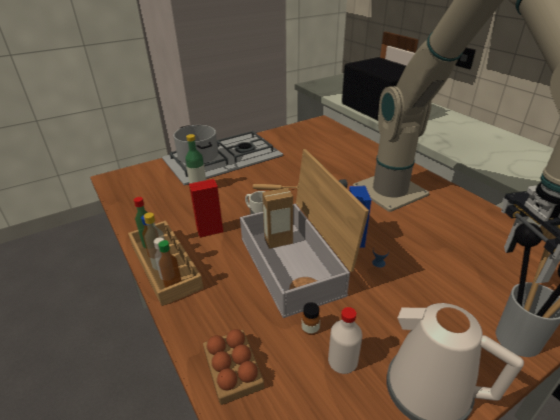

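View pics/top0.png

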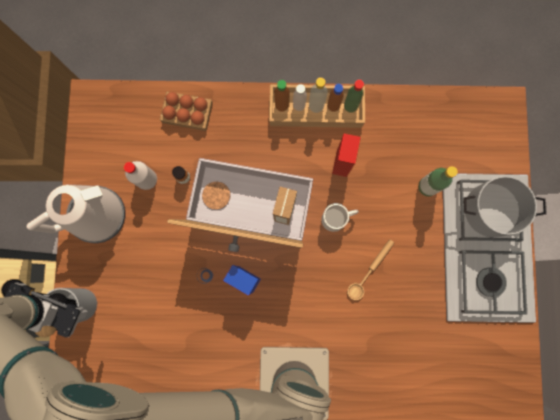

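The tan/cream carton is at scene (278,218) and top (285,205), standing in the bin. The red box at scene (207,208) and the blue box at (360,215) are outside it and are the look-alikes. I'll confirm this in an enlarged crop.

```bash
cat > h.py <<'E'
import numpy as np,cv2
from rig import env,eyes
def ray(n,u,v):
    c=eyes.calibration(n);K=c["K"];T=np.array(c["world_from_camera"])
    d=np.array([(u-K[0][2])/K[0][0],-(v-K[1][2])/K[1][1],-1.]);d=T[:3,:3]@d
    return T[:3,3],d/np.linalg.norm(d)
def onz(n,u,v,z):
    o,d=ray(n,u,v);return o+d*(z-o[2])/d[2]
def two(n1,p1,n2,p2):
    o1,d1=ray(n1,*p1);o2,d2=ray(n2,*p2)
    s,t=np.linalg.lstsq(np.c_[d1,-d2],o2-o1,rcond=None)[0]
    a,b=o1+s*d1,o2+t*d2
    return (a+b)/2,np.linalg.norm(a-b)
E
python3 - <<'E'
import cv2,numpy as np
t=cv2.imread("pics/top0.png");s=cv2.imread("pics/scene0.png")
a=cv2.resize(t[145:265,160:360],(800,480),interpolation=cv2.INTER_CUBIC)
cv2.imwrite("pics/ct.png",a)
b=cv2.resize(s[145:315,235:385],(528,598),interpolation=cv2.INTER_CUBIC)
cv2.imwrite("pics/cs.png",b)
E
```

```text
(no output)
```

View pics/ct.png

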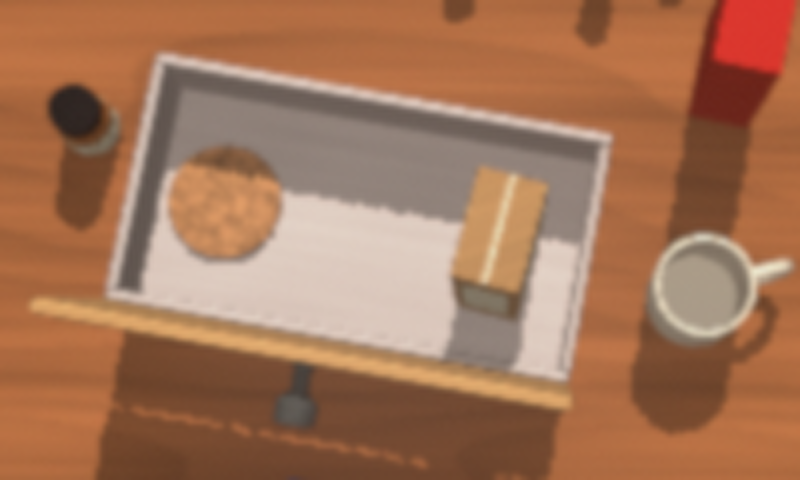

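View pics/cs.png

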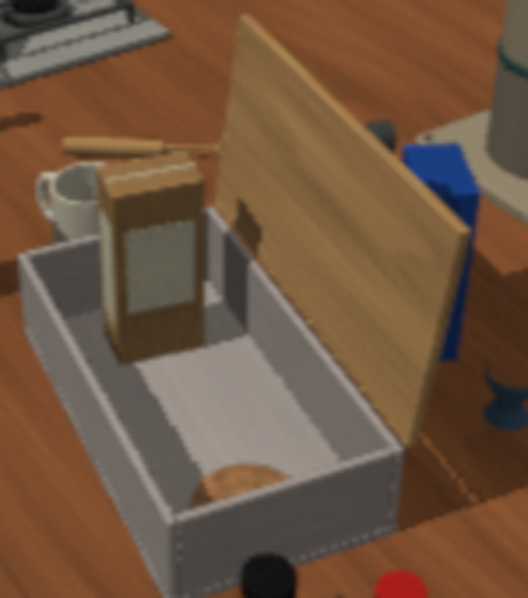

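The crop shows the tan carton with the cream label, upright at the right (world −y) end of the bin. Its top in the top crop runs (480,167)–(522,293), and the trivet is at the left. Next I'll triangulate.

```bash
python3 - <<'E'
from h import *
np.set_printoptions(precision=1,suppress=True)
T=lambda u,v:(160+u/4-.4,145+v/4-.4)
S=lambda u,v:(235+u/3.52-.4,145+v/3.518-.4)
for n,a,b in [("rim far +y",T(158,55),S(172,518)),("rim far -y",T(610,135),S(22,258)),
 ("carton top +y far",T(480,167),S(107,195)),("carton top +y near",T(455,277),S(203,180)),("carton -y near",T(522,293),S(198,157)),("carton -y far",T(547,182),S(102,168)),
 ("lid +y free",T(30,303),S(467,235)),("lid -y free",T(572,402),S(242,17)),("knob",T(295,410),S(382,135)),("hinge +y",T(108,297),S(400,452)),("mug rim c",T(703,287),S(80,180))]:
    print(n,*two("top",a,"scene",b))
for n,u,v in [("far+y",158,55),("far-y",610,135),("near+y",108,297),("near-y",570,380)]: print(n,onz("top",*T(u,v),90))
for u,v in [(480,167),(547,182),(522,293),(455,277)]: print("ctop",onz("top",*T(u,v),188))
print("mug",onz("top",*T(703,287),85),"handle",onz("top",*T(790,265),60),"spice",onz("top",*T(77,110),75))
print("blue",onz("top",242,280,180), "eggcup",onz("top",206,275,50),"salt",onz("top",130,168,170),"red",onz("top",350,142,180))
E
```

```text
rim far +y [663.8 297.   94.2] 2.6156550665198472
rim far -y [608.5 -43.5  87.6] 4.681285600600189
carton top +y far [566.1  49.9 190.4] 3.7892805453243583
carton top +y near [487.4  67.1 186.7] 0.8184655154824042
carton -y near [472.4  24.5 182.5] 13.67198713599221
carton -y far [552.    6.3 189. ] 6.9295034902680825
lid +y free [453.9 335.8 277.6] 1.6132403093178935
lid -y free [396.7 -11.2 277.7] 0.612739015583488
knob [389.2 168.6 248.9] 3.9752365788806716
hinge +y [482.  327.1  86.6] 0.4654638623450648
mug rim c [ 500.4 -117.5   89.8] 10.11894537260754
far+y [665.9 297.   90. ]
far-y [610.  -44.6  90. ]
near+y [481.4 326.5  90. ]
near-y [425.4 -16.7  90. ]
ctop [564.9  51.  188. ]
ctop [555.1   4.3 188. ]
ctop [477.2  20.5 188. ]
ctop [487.6  66.9 188. ]
mug [ 496.8 -115.2   85. ] handle [ 518. -184.   60.] spice [625.9 359.7  75. ]
blue [305.7 148.7 180. ] eggcup [317.3 269.3  50. ] salt [614.3 475.7 170. ] red [ 697.6 -146.1  180. ]
```

Emit:
send_rows([
  {"offset": [0, 0, -45], "angular": [0, 0, 0], "hand": 0},
  {"offset": [0, 0, -90], "angular": [0, 0, 0], "hand": 0},
  {"offset": [0, 0, -135], "angular": [0, 0, 0], "hand": 0},
  {"offset": [-40, -40, -140], "angular": [0, 0, -0.05], "hand": 0},
  {"offset": [-80, -80, -140], "angular": [0, 0, -0.1], "hand": 0},
  {"offset": [-120, -120, -140], "angular": [0, 0, -0.15], "hand": 0},
  {"offset": [-160, -160, -140], "angular": [0, 0, -0.2], "hand": 0},
  {"offset": [-200, -200, -140], "angular": [0, 0, -0.2], "hand": 0},
  {"offset": [-240, -240, -140], "angular": [0, 0, -0.2], "hand": 0},
  {"offset": [-280, -280, -140], "angular": [0, 0, -0.2], "hand": 0},
])

```text
t: 1.35
tcp_pos: [393.2, 245.0, 353.3]
ee_rot: [-3.142, -0.0, 2.98]
ft_force: [0.5, 0.4, -0.5]
opening: 0.5
finger_force: 0.0
```

Emit:
send_rows([
  {"offset": [-32, -50, 0], "hand": 0},
  {"offset": [-64, -100, 0], "hand": 0},
  {"offset": [-96, -150, 0], "hand": 0},
  {"offset": [-128, -205, 0], "hand": 0},
  {"offset": [-160, -260, 0], "hand": 0},
  {"offset": [-160, -260, 45], "hand": 0},
  {"offset": [-160, -260, 90], "hand": 0},
  {"offset": [-160, -260, 140], "hand": 0},
  {"offset": [-160, -260, 182], "hand": 0},
  {"offset": [-160, -260, 182], "hand": 0},
])

```text
$.steps[0]: bad value
```

```bash
python3 - <<'E'
from h import *
t=eyes.grab_frame("top")[145:265,160:360,::-1];s=eyes.grab_frame("scene")[120:315,235:385,::-1]
print(env.read_state()["tcp_pos"])
cv2.imwrite("pics/a.png",np.hstack([cv2.resize(t,(500,300)),cv2.resize(s,(231,300))]))
E
```

```text
[395.31752237 240.34781399 353.58176373]
```

View pics/a.png

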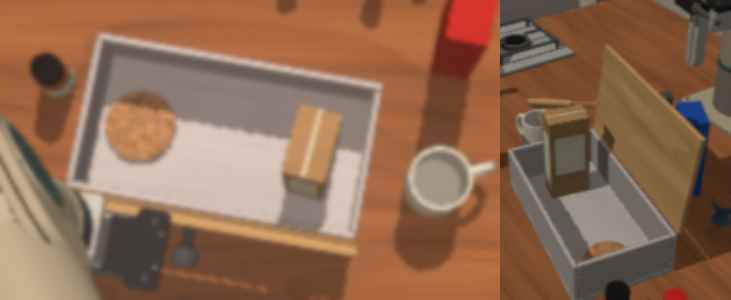

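The move was refused because `angular` was missing. The picture shows the scene untouched, so I'll resend it.

Emit:
send_rows([
  {"offset": [-32, -50, 0], "angular": [0, 0, 0], "hand": 0},
  {"offset": [-64, -100, 0], "angular": [0, 0, 0], "hand": 0},
  {"offset": [-96, -150, 0], "angular": [0, 0, 0], "hand": 0},
  {"offset": [-128, -200, 0], "angular": [0, 0, 0], "hand": 0},
  {"offset": [-156, -252, 0], "angular": [0, 0, 0], "hand": 0},
  {"offset": [-156, -252, 45], "angular": [0, 0, 0], "hand": 0},
  {"offset": [-156, -252, 90], "angular": [0, 0, 0], "hand": 0},
  {"offset": [-156, -252, 140], "angular": [0, 0, 0], "hand": 0},
  {"offset": [-156, -252, 182], "angular": [0, 0, 0], "hand": 0},
  {"offset": [-156, -252, 182], "angular": [0, 0, 0], "hand": 0},
])

```text
t: 2.7
tcp_pos: [503.7, -26.1, 169.0]
ee_rot: [-3.141, -0.007, 2.98]
ft_force: [-0.3, 0.6, -0.5]
opening: 0.6
finger_force: 0.0
```

```bash
python3 - <<'E'
from h import *
t=eyes.grab_frame("top")[145:265,160:360,::-1];s=eyes.grab_frame("scene")[120:315,235:385,::-1]
s=env.read_state();print(s["tcp_pos"],s["ee_rot"],s["ft_force"])
E
```

```text
[506.76586499 -26.59121749 172.14992221] [3.14146390e+00 4.42230301e-04 2.98008950e+00] [-0.07156739 -0.12850817  0.054337  ]
```

Emit:
send_rows([
  {"offset": [0, 10, 0], "angular": [0, 0, 0], "hand": 0},
  {"offset": [0, 16, 0], "angular": [0, 0, 0], "hand": 0},
  {"offset": [0, 22, 0], "angular": [0, 0, 0], "hand": 0},
  {"offset": [0, 28, 0], "angular": [0, 0, 0], "hand": 0},
  {"offset": [0, 34, 0], "angular": [0, 0, 0], "hand": 0},
  {"offset": [0, 40, 0], "angular": [0, 0, 0], "hand": 0},
  {"offset": [0, 46, 0], "angular": [0, 0, 0], "hand": 0},
  {"offset": [0, 50, 0], "angular": [0, 0, 0], "hand": 0},
  {"offset": [0, 54, 0], "angular": [0, 0, 0], "hand": 0},
  {"offset": [0, 54, 0], "angular": [0, 0, 0], "hand": 0},
])

```text
t: 4.05
tcp_pos: [514.8, 26.8, 171.4]
ee_rot: [3.141, -0.0, 2.98]
ft_force: [-1.0, -0.7, -0.9]
opening: 0.1
finger_force: 0.1
```

```bash
python3 - <<'E'
from h import *
t=eyes.grab_frame("top")[145:265,160:360,::-1];s=eyes.grab_frame("scene")[120:315,235:385,::-1]
print(env.read_state()["tcp_pos"],env.read_state()["ft_force"])
cv2.imwrite("pics/b.png",np.hstack([cv2.resize(t,(500,300)),cv2.resize(s,(231,300))]))
E
```

```text
[514.71247257  26.30002501 171.38260007] [-0.35193045 -0.85615382  0.05071106]
```

View pics/b.png

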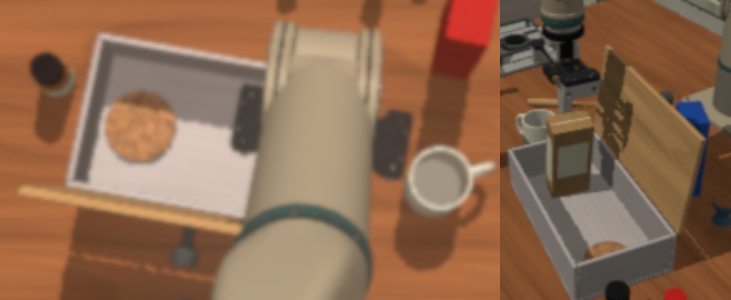

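The scene view shows the carton leaning away from the fingers and starting to tip, with a contact force of about 1 N. I'll keep pushing.

Emit:
send_rows([
  {"offset": [0, 5, 0], "angular": [0, 0, 0], "hand": 0},
  {"offset": [0, 10, 0], "angular": [0, 0, 0], "hand": 0},
  {"offset": [0, 15, 0], "angular": [0, 0, 0], "hand": 0},
  {"offset": [0, 20, 0], "angular": [0, 0, 0], "hand": 0},
  {"offset": [0, 25, 0], "angular": [0, 0, 0], "hand": 0},
  {"offset": [0, 30, 0], "angular": [0, 0, 0], "hand": 0},
  {"offset": [0, 35, 0], "angular": [0, 0, 0], "hand": 0},
  {"offset": [0, 40, 0], "angular": [0, 0, 0], "hand": 0},
  {"offset": [0, 40, 0], "angular": [0, 0, 0], "hand": 0},
  {"offset": [0, 40, 0], "angular": [0, 0, 0], "hand": 0},
])

```text
t: 5.4
tcp_pos: [521.3, 65.7, 171.5]
ee_rot: [-3.141, 0.0, 2.98]
ft_force: [-0.1, 0.1, 0.6]
opening: 0.4
finger_force: 0.0
```

```bash
python3 - <<'E'
from h import *
t=eyes.grab_frame("top")[145:265,160:360,::-1];s=eyes.grab_frame("scene")[120:315,235:385,::-1]
print(env.read_state()["tcp_pos"],env.read_state()["ft_force"])
cv2.imwrite("pics/c.png",np.hstack([cv2.resize(t,(400,240)),cv2.resize(s,(385,500))[:240],cv2.resize(s,(385,500))[240:480]][:1]+[cv2.resize(s,(185,240))]))
E
```

```text
[521.25782615  65.60043719 171.46710716] [-0.05924695 -0.03909943  0.20504814]
```

View pics/c.png

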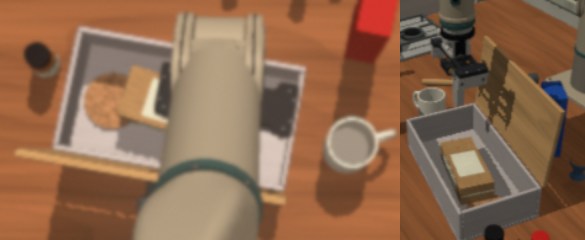

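The carton now lies flat along the bin on the trivet edge and the lid is still open. Next I'll rise, cross over the lid and come down on its robot side, 70 mm to the left of the knob.

Emit:
send_rows([
  {"offset": [0, 0, -45], "angular": [0, 0, 0], "hand": 0},
  {"offset": [0, 0, -90], "angular": [0, 0, 0], "hand": 0},
  {"offset": [0, 0, -135], "angular": [0, 0, 0], "hand": 0},
  {"offset": [0, 20, -185], "angular": [0, 0, 0], "hand": 0},
  {"offset": [40, 60, -190], "angular": [0, 0, 0], "hand": 0},
  {"offset": [80, 100, -190], "angular": [0, 0, 0], "hand": 0},
  {"offset": [120, 148, -190], "angular": [0, 0, 0], "hand": 0},
  {"offset": [155, 148, -190], "angular": [0, 0, 0], "hand": 0},
  {"offset": [155, 148, -190], "angular": [0, 0, 0], "hand": 0},
  {"offset": [155, 148, -190], "angular": [0, 0, 0], "hand": 0},
])

```text
t: 6.75
tcp_pos: [393.0, 236.3, 361.7]
ee_rot: [3.141, 0.001, 2.979]
ft_force: [0.3, -0.1, 0.2]
opening: 0.2
finger_force: 0.0
```

```bash
python3 - <<'E'
from h import *
t=eyes.grab_frame("top")[145:285,160:360,::-1];s=eyes.grab_frame("scene")[100:315,215:395,::-1]
print(env.read_state()["tcp_pos"],env.read_state()["ft_force"])
cv2.imwrite("pics/d.png",np.hstack([cv2.resize(t,(460,322)),cv2.resize(s,(270,322))]))
E
```

```text
[393.32797842 236.10595864 361.50126762] [ 0.43561828 -0.43402225  0.30029668]
```

View pics/d.png

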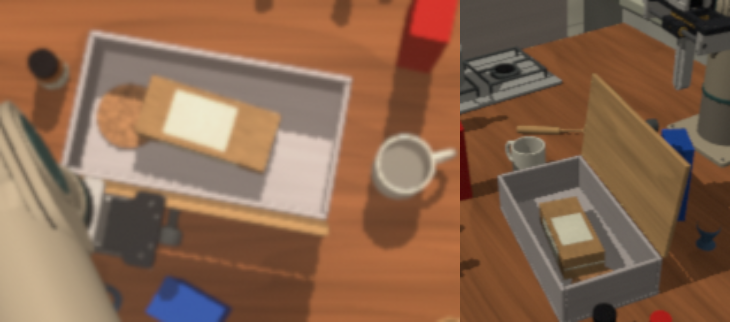

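Emit:
send_rows([
  {"offset": [0, 0, 40], "angular": [0, 0, 0], "hand": 0},
  {"offset": [0, 0, 80], "angular": [0, 0, 0], "hand": 0},
  {"offset": [0, 0, 118], "angular": [0, 0, 0], "hand": 0},
  {"offset": [-12, 0, 118], "angular": [0, 0, 0], "hand": 0},
  {"offset": [-24, 0, 118], "angular": [0, 0, 0], "hand": 0},
  {"offset": [-38, 0, 118], "angular": [0, 0, 0], "hand": 0},
  {"offset": [-53, 0, 118], "angular": [0, 0, 0], "hand": 0},
  {"offset": [-70, 0, 119], "angular": [0, 0, 0], "hand": 0},
  {"offset": [-86, 0, 121], "angular": [0, 0, 0], "hand": 0},
  {"offset": [-103, 0, 124], "angular": [0, 0, 0], "hand": 0},
])

```text
t: 8.1
tcp_pos: [494.8, 220.2, 237.2]
ee_rot: [3.142, -0.0, 2.98]
ft_force: [-2.4, 1.3, -0.7]
opening: 0.8
finger_force: 1.0
```

Emit:
send_rows([
  {"offset": [-23, 0, 9], "angular": [0, 0, 0], "hand": 0},
  {"offset": [-45, 0, 22], "angular": [0, 0, 0], "hand": 0},
  {"offset": [-64, 0, 39], "angular": [0, 0, 0], "hand": 0},
  {"offset": [-80, 0, 58], "angular": [0, 0, 0], "hand": 0},
  {"offset": [-90, 0, 76], "angular": [0, 0, 0], "hand": 0},
  {"offset": [-97, 0, 92], "angular": [0, 0, 0], "hand": 0},
  {"offset": [-101, 0, 105], "angular": [0, 0, 0], "hand": 0},
  {"offset": [-103, 0, 117], "angular": [0, 0, 0], "hand": 0},
  {"offset": [-104, 0, 126], "angular": [0, 0, 0], "hand": 0},
  {"offset": [-104, 0, 130], "angular": [0, 0, 0], "hand": 0},
])

```text
t: 9.35
tcp_pos: [596.4, 203.6, 108.5]
ee_rot: [3.142, -0.0, 2.98]
ft_force: [-6.2, -3.4, 25.7]
opening: -0.0
finger_force: 12.8
```

The lid is down firmly, with the tips at z≈100 and 26 N upward. I'll retreat straight up and check.

Emit:
send_rows([
  {"offset": [0, 0, 0], "angular": [0, 0, 0], "hand": 0},
  {"offset": [0, 0, 0], "angular": [0, 0, 0], "hand": 0},
  {"offset": [0, 0, -30], "angular": [0, 0, 0], "hand": 0},
  {"offset": [0, 0, -70], "angular": [0, 0, 0], "hand": 0},
  {"offset": [0, 0, -120], "angular": [0, 0, 0], "hand": 0},
  {"offset": [0, 0, -170], "angular": [0, 0, 0], "hand": 0},
  {"offset": [0, 0, -200], "angular": [0, 0, 0], "hand": 0},
  {"offset": [0, 0, -200], "angular": [0, 0, 0], "hand": 0},
])

```text
t: 10.35
tcp_pos: [597.6, 204.3, 310.2]
ee_rot: [3.138, 0.004, 2.98]
ft_force: [-0.3, 0.2, 0.1]
opening: 0.5
finger_force: 0.0
```

```bash
python3 - <<'E'
from h import *
t=eyes.grab_frame("top")[145:285,120:400,::-1];s=eyes.grab_frame("scene")[100:380,175:415,::-1]
print(env.read_state()["tcp_pos"],env.read_state()["ft_force"])
cv2.imwrite("pics/e.png",np.hstack([cv2.resize(t,(440,220)),cv2.resize(s,(189,220))]) if 0 else np.hstack([cv2.copyMakeBorder(cv2.resize(t,(400,200)),0,220,0,0,cv2.BORDER_CONSTANT),cv2.resize(s,(360,420))]))
E
```

```text
[595.75294709 203.75452635 306.75490496] [-0.18247667  0.55675425 -0.55470294]
```

View pics/e.png

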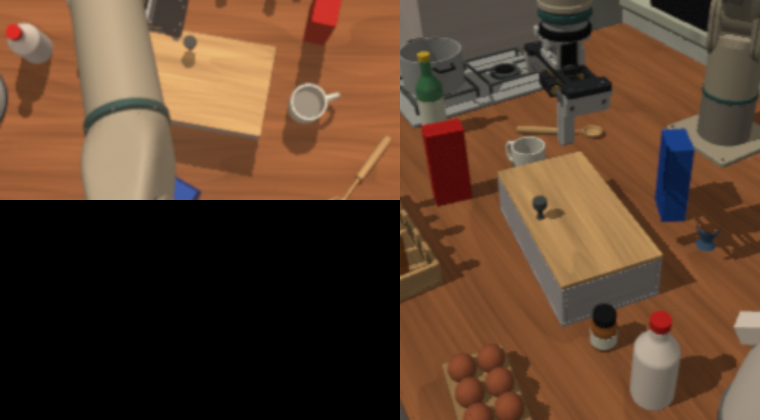

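The lid sits flat on the rim all round, the bystanders have not moved, and the arm touches nothing.

```bash
python3 -c "
from rig import env
print(env.job_done())"
```

```text
the job is handed in; nothing more can be done
None
```

The carton was tipped over and lies along the bin, the lid is pushed fully shut, the bystanders look unmoved in the last pictures, and the job is handed in (no verdict came back).

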